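Gauge the height of the red board's relay

TASK

Pick up the bridge gauge by its orange grip and set it down gently astride the red circuit board, so that its sprung foot rests on the middle of the black relay and reads the relay's height. Leave the gauge standing square on both legs on the yellow mat and let go; do not shift the red board or the blue one.

Things in the scene. Friction and masses are not known exactly. Their poses are not given: they have to be found in the camera images.
- gauge_grip (a point): Bridge gauge, 350 g, on the bare table: two aluminium legs (12 mm thick, 40 deep, 84 mm clear gap along y, 50 mm high), 108 mm wide over all; beam top 62 mm up; on it an orange grip 26 x 26 mm, from 62 to 112 mm up, scale and red pointer on its -x and +x faces: grasp its plain -y and +y faces. This point: grip's axis, 92 mm above the legs' underside; z up. The foot is on this axis.
- gauge_foot (a joint): Gauge's sprung foot, a brass disc 14 mm across under the beam's middle. Value (m) = height of its underside above the legs' underside: 0 at its lower stop (level with them), 0.040 at most. Spring and weight press down with 0.7 N at 0, 0.2 N more per 10 mm; the gauge's weight far exceeds this. Reads 0.026 on the red board's relay, 0.034 on the blue one's.
- red_board_top (a point): Red circuit board, 56 (x) by 38 (y) by 4 mm, 70 g, loose on the yellow mat (2 mm thick, on the table), with a black box-shaped relay, 30 (x) by 26 (y) mm, in its middle. This point: centre of the relay's top face, 26 mm above the mat; z up. Other parts on the mat are at least 100 mm away, centre to centre, and under 40 mm tall.
- blue_board_top (a point): Blue circuit board, same outline and relay as the red one but taller, also loose on the mat; a bystander. This point: centre of its relay's top face, 34 mm above the mat.
Things that resemble listed ones, but are neither listed nor needed, are in the scene too. Leave any green look-alike of the part that bears red_board_top alone.

How it is judged:
At the end, for the whole second after the job is handed in: The gauge stands upright (within 3 degrees) on both legs on the mat, its axis within 13 mm of the centre of the red board's relay, its foot at rest reading 26 mm (23.5 to 28.5); the red and blue boards are within 15 mm of where they started (value of joint gauge_foot between 0.0235 and 0.0285 m and velocity of joint gauge_foot between -0.01 and 0.01 m/s and horizontal distance between gauge_grip and red_board_top below 0.013 m and height (world z) of gauge_grip below 0.098 m and angle between gauge_grip's own z axis and vertical below 0.06 rad and distance of each of red_board_top, blue_board_top from where it was at the start of the episode below 0.015 m); the robot touches nothing.
It fails at once if the foot is driven up faster than 0.5 m/s (the gauge dropped or slammed onto a part) (velocity of joint gauge_foot above 0.5 m/s).
It fails at once if the blue board is shifted by more than 15 mm (distance of blue_board_top from where it was at the start of the episode above 0.015 m).
It also fails if it takes over 32 s, if anything falls off the work surface, if the arm or the gripper's body presses on something with over 40 N, if the wrist force passes 120 N, or if a joint passes its speed limit or range.

ROBOT

A 6-joint arm with a two-finger parallel gripper is mounted at the origin on the work surface. World frame = base frame: x ahead of the robot, y to its left, z up, the work surface at z = 0. Lengths are in m, angles in rad, forces in N, time in s.
With the tool pointing down it reaches from about 0.375 to 0.975 m from the base axis. Payload 3.8 kg.
Tool frame: the origin (TCP) lies on the centre line of the jaws, within the pads' length; the fingertips stand 14 mm ahead of it and the grasp point (between the pads) lies 5 mm behind it; z points along the fingers, y is the line along which they close (so a half turn about z gives the same grasp; the last joint's range is limited). The gripper opens to 85 mm and grips with 20 to 120 N. Pads are 22 mm wide; open, the fingers measure 114 mm over their backs; the gripper's body (76 mm by 85 mm) begins 54 mm behind the grasp point. The pads swing forward as they close: fully open they stand 13 mm farther back than shut.
Start: joints at [1.133, 0.264, 1.604, -0, 1.274, -0.037], TCP at [0.263, 0.622, 0.245] pointing down, gripper open.
Joint ranges: [-2.63, 2.63], [-0.94, 2.18], [0.31, 2.57], [-1.31, 4.45], [0, 2.66], [-2.55, 2.55]. Speed limits (rad/s): [2.57, 2.57, 3.14, 3.14, 3.14, 3.14].

INTERFACE

Orientations are given as a rotation vector (axis times angle).
In Python, from workcell import bot, eyes, spot_in gives the robot as it stands.
- The arm moves only by the tool carry_out, never from a script. Its argument "series" is text: rows parted by semicolons, each of 4 numbers parted by spaces: the shift along the world's x, y, z in m, then the turn about the world's z in degrees. In form: tx ty tz roll; .... A call has 1 to 20 rows; each row shifts and turns the commanded pose from where the row before left it; what a row does not reach is not made up. A row lasts 1/8 s, in which the tool goes at most 62.5 mm and 10.7 degrees, less where a joint would pass 70% of its speed; a pose out of reach is approached as far as the arm can. A call is refused whole if a number of a shift passes 0.0625 or a number of a turn 10.7, either way. A call with a gripper value outside its range is refused whole. "jaw" is the gripper command: -1 is shut, 1 is fully open, values between are in proportion, set as the call begins (left out, the last holds). The fingers move at their own pace and stop on an object; "grip_force" is the grip in N (left out, the last holds). Time passes only in rows, so rows that do not move let the fingers close. It gives the time, the measured TCP pose, the force, the opening and the grip force at its end, in the units of the state.
- bot.read_state(): the state, without advancing time (a new reading comes with each control period).
- eyes.read_camera(name): name is "scene" or "top" or "wrist"; returns (picture, depth): 480x640x3 uint8, blue, green, red; 480x640 float32, m along the optical axis (not along the pixel's ray), 0 where there is no reading.
- eyes.get_calibration(name): a dict with "K" (3x3 intrinsics, pixels), "position" and "rotation" of the camera in the world; the wrist camera has in their place "T_tool_cam" (4x4, takes a point from camera to tool coordinates, whose origin is the TCP and whose axes are the flange's). Camera axes: x right, y down, z forward; pixel columns grow to the right and rows downward; lengths in m; the calibration is good to about 2 mm. A picture is of the moment at which its call begins: read the wrist's pose just before it. get_calibration takes no time and is no camera call.
- bot.finish_job(): hands the job in; it is judged then, once.
Trained networks look in the newest picture that a camera, given by its name, has taken for a name from the list of things; names that differ only in an ending like _2 or _b are one class to them, and where a whole thing is asked for, a point or a joint stands for the part that bears it (a point fixed in the world has none). Each returns a list of dicts, best first, with "score" (0 to 1); they miss things now and then, are a little off and sometimes report something else, mostly with a low value. They report only what shows in the picture. A call takes as long as a camera call. They do not tell look-alikes from the thing itself.
- spot_in(camera, target): "rect" ([centre column, centre row, width, height] in pixels, round what is visible of it).
The state is a dict: "time": time; "q": joint angles; "joint_vel": joint speeds; "joint_torque": joint torques, N m; "tool_pos": TCP position; "tcp_rot": TCP orientation; "wrist_force": force on the tool from outside, world axes, zero at the start; "torque": the same for the moment, N m; "width": opening from 0.0 (shut) to 1.0 (fully open); "grip_force": force on a finger pad.
Only numpy, scipy, OpenCV 4.12 (cv2) and the standard library are available. Lean on these libraries where they do the work, as an engineer would, in place of code of your own. Each camera call takes 0.05 s, during which the arm holds its last target. There are 200 camera calls.

## Working session

There is one attempt and no reset: what is moved stays moved. The work goes in short steps, Python scripts to look and compute and a tool call to move; the robot and the scene stay as the last step left them, time stands still between calls to the robot, and variables do not carry over. Pictures are saved under pics/ and viewed, at most 10 in all, crops included, and the job is handed in when it is done.

Besides the shell and the picture viewer there is one more tool, called after "Request:" as name(argument=value, ...) on one line, values as JSON. carry_out: Moves the arm, as the interface text tells. Its arguments: {"type":"object","properties":{"series":{"type":"string"},"jaw":{"type":"number"},"grip_force":{"type":"number"}},"required":["series"]}

```bash
ls; mkdir -p pics; cat > h.py <<'E'
import numpy as np, cv2
from workcell import bot, eyes, spot_in
from scipy.spatial.transform import Rotation as R
def cam(n):
    s=bot.read_state(); p,d=eyes.read_camera(n); c=eyes.get_calibration(n)
    K=np.array(c["K"])
    if n=="wrist":
        T=np.eye(4);T[:3,:3]=R.from_rotvec(s["tcp_rot"]).as_matrix();T[:3,3]=s["tool_pos"]
        T=T@np.array(c["T_tool_cam"])
    else:
        T=np.eye(4); r=np.array(c["rotation"]); T[:3,:3]=r if r.shape==(3,3) else R.from_rotvec(r).as_matrix(); T[:3,3]=c["position"]
    v,u=np.mgrid[:480,:640]
    P=np.stack([(u-K[0,2])/K[0,0]*d,(v-K[1,2])/K[1,1]*d,d],-1)@T[:3,:3].T+T[:3,3]
    P[d==0]=np.nan
    return p,P,K,T
E
python3 - <<'E'
from h import *
for n in ["top","scene"]:
    p,P,K,T=cam(n); cv2.imwrite(f"pics/{n}1.png",p); np.savez(f"{n}1.npz",p=p,P=P)
    print(n,T.round(3).tolist())
    for t in ["gauge_grip","gauge_foot","red_board_top","blue_board_top"]:
        for r in spot_in(n,t)[:4]:
            u,v=map(int,r["rect"][:2]); print(t,round(r["score"],2),np.round(r["rect"]),P[min(v,479),min(u,639)].round(3))
E
```

```text
pics
top [[-0.012, -0.988, 0.153, 0.408], [-0.999, 0.017, 0.029, -0.053], [-0.032, -0.153, -0.988, 1.173], [0.0, 0.0, 0.0, 1.0]]
gauge_grip 0.58 [448. 251.  63.  26.] [ 0.547 -0.293  0.096]
red_board_top 0.88 [265. 235.  30.  21.] [0.599 0.085 0.027]
red_board_top 0.65 [319. 300.  25.  30.] [ 0.457 -0.029  0.027]
blue_board_top 0.78 [308. 229.  23.  32.] [ 0.607 -0.007  0.035]
scene [[0.14, 0.795, -0.591, 1.114], [0.99, -0.105, 0.092, -0.145], [0.011, -0.598, -0.801, 0.863], [0.0, 0.0, 0.0, 1.0]]
gauge_grip 0.57 [207. 270.  62.  50.] [ 0.567 -0.3    0.071]
gauge_grip 0.24 [334. 234.  23.  26.] [ 0.475 -0.026  0.026]
gauge_foot 0.44 [209. 280.   2.  14.] [ 0.558 -0.307  0.017]
red_board_top 0.88 [335. 233.  26.  24.] [ 0.476 -0.024  0.028]
red_board_top 0.62 [395. 282.  29.  22.] [0.618 0.082 0.026]
blue_board_top 0.74 [354. 292.  26.  31.] [ 0.634 -0.008  0.027]
```

```bash
python3 - <<'E'
import cv2
p=cv2.imread("pics/top1.png"); cv2.imwrite("pics/top1c.png",cv2.resize(p[180:350,220:500],None,fx=2.8,fy=2.8,interpolation=cv2.INTER_CUBIC))
E
```

```text
(no output)
```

View pics/top1.png

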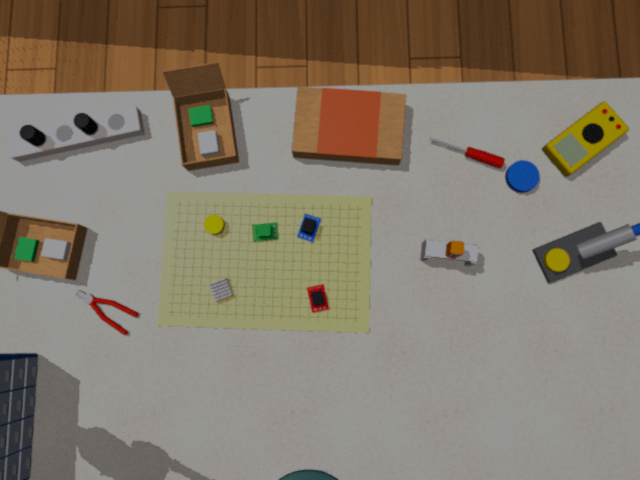

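View pics/top1c.png

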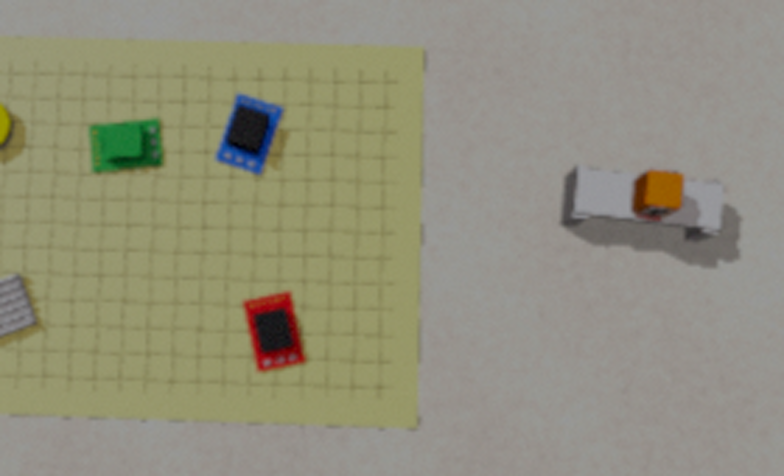

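The candidates for the target board are the red one with the black relay at (319,300), the green look-alike at (265,235) and the blue one at (308,229). I choose the red one. The gauge, with its orange grip, is at (450,250). The crop confirms a black relay on the red board.

```bash
cat >> h.py <<'E'
def rect(P,m,name):
    q=P[m&~np.isnan(P[...,2])]
    if len(q)<8: print(name,"few",len(q)); return
    r=cv2.minAreaRect((q[:,:2]*1000).astype(np.float32))
    print(name,len(q),"rect c",np.round(r[0],1),"size",np.round(r[1],1),"ang",round(r[2],1),"z",np.percentile(q[:,2],[5,50,95]).round(4),"med",np.median(q[:,:2],0).round(4))
def analyse(p,P,win=None):
    h=cv2.cvtColor(p,cv2.COLOR_BGR2HSV).astype(int); H,S,V=h[...,0],h[...,1],h[...,2]
    X,Y,Z=P[...,0],P[...,1],P[...,2]
    def near(c,r): return np.hypot(X-c[0],Y-c[1])<r
    g=near((.55,-.30),.1)
    rect(P,g&(H>5)&(H<22)&(S>150)&(Z>.1),"griptop")
    rect(P,g&(Z>.05)&(Z<.075),"beam")
    r=near((.465,-.027),.06)
    rect(P,r&(Z>.022)&(Z<.035),"relay")
    rect(P,r&(S>150)&((H<8)|(H>172))&(Z<.02),"red")
    b=near((.61,-.008),.06)
    rect(P,b&(Z>.029)&(Z<.045),"bluerelay")
E
python3 - <<'E'
from h import *
for n in ["top","scene"]:
    f=np.load(n+"1.npz"); print(n); analyse(f["p"],f["P"])
s=bot.read_state(); print(s["time"],s["tcp_rot"],s["width"]); print(np.array(eyes.get_calibration("wrist")["T_tool_cam"]).round(3), R.from_rotvec(s["tcp_rot"]).as_matrix().round(3))
E
```

```text
top
griptop 178 rect c [ 551.6 -305.9] size [26.8 25.5] ang 82.4 z [0.1069 0.1113 0.1144] med [ 0.5521 -0.3049]
beam 716 rect c [ 551.7 -306. ] size [108.6  40.9] ang 82.6 z [0.0554 0.0617 0.0657] med [ 0.5496 -0.2925]
relay 173 rect c [460. -26.] size [29.9 25.8] ang 11.6 z [0.0237 0.0274 0.0313] med [ 0.4595 -0.0264]
red 232 rect c [460.6 -26.8] size [54.6 36.4] ang 11.7 z [0.0017 0.0055 0.0092] med [ 0.4625 -0.0282]
bluerelay 171 rect c [615.4  -8.5] size [26.3 29.7] ang 71.4 z [0.0312 0.0352 0.0393] med [ 0.6156 -0.0077]
scene
griptop 139 rect c [ 554.5 -305.9] size [25.1 25.9] ang 83.9 z [0.1082 0.1115 0.1142] med [ 0.5548 -0.3051]
beam 776 rect c [ 555.  -305.9] size [108.3  38.8] ang 82.9 z [0.0534 0.0613 0.0684] med [ 0.5607 -0.2969]
relay 131 rect c [463. -26.] size [33.5 25.6] ang 12.6 z [0.0234 0.027  0.0295] med [ 0.4631 -0.0259]
red 128 rect c [461.6 -25.9] size [58.1 37.9] ang 11.1 z [0.0031 0.0055 0.0084] med [ 0.4791 -0.0295]
bluerelay 176 rect c [616.6  -8. ] size [26.1 32.3] ang 70.6 z [0.0308 0.0351 0.038 ] med [ 0.6195 -0.0086]
0.5 [-6.25346951e-01 -3.07870340e+00  5.78495863e-05] 1.0000393263642267
[[-0.001 -0.947 -0.322  0.084]
 [ 1.    -0.001  0.    -0.001]
 [-0.001 -0.322  0.947 -0.129]
 [ 0.     0.     0.     1.   ]] [[-0.921  0.39  -0.   ]
 [ 0.39   0.921 -0.   ]
 [ 0.    -0.    -1.   ]]
```

Request:
carry_out(series="0.0145 -0.0464 0 0.8; 0.0145 -0.0464 0 0.8; 0.0145 -0.0464 0 0.8; 0.0145 -0.0464 0 0.8; 0.0145 -0.0464 0 0.8; 0.0145 -0.0464 0 0.8; 0.0145 -0.0464 0 0.8; 0.0145 -0.0464 0 0.8; 0.0145 -0.0464 0 0.8; 0.0145 -0.0464 0 0.8; 0.0145 -0.0464 0 0.8; 0.0145 -0.0464 0 0.8; 0.0145 -0.0464 0 0.8; 0.0145 -0.0464 0 0.8; 0.0145 -0.0464 0 0.8; 0.0145 -0.0464 0 0.8; 0.0145 -0.0464 0 0.8; 0.0145 -0.0464 0 0.8; 0.0145 -0.0464 0 0.8; 0.0145 -0.0464 0 0.5", jaw=1, grip_force=50)

```text
time: 3.0
tool_pos: [0.5537, -0.3082, 0.2455]
tcp_rot: [0.199, 3.135, -0.0]
wrist_force: [0.6, 0.6, 0.6]
width: 0.998
grip_force: 0.0
```

```bash
python3 - <<'E'
from h import *
p,P,K,T=cam("wrist"); cv2.imwrite("pics/w1.png",p); analyse(p,P)
s=bot.read_state(); M=R.from_rotvec(s["tcp_rot"]).as_matrix(); print(s["time"],s["tool_pos"],"yaw y",np.degrees(np.arctan2(M[1,1],M[0,1])))
E
```

```text
griptop 841 rect c [ 550.8 -308.5] size [143.1  28.2] ang 82.0 z [0.1105 0.1119 0.2548] med [ 0.55   -0.3079]
beam 3410 rect c [ 549.9 -306.2] size [108.2  39.7] ang 82.1 z [0.0561 0.0619 0.0634] med [ 0.5464 -0.3048]
relay 1180 rect c [458.9 -26.2] size [30.8 28.6] ang 9.6 z [0.024  0.0281 0.0296] med [ 0.4586 -0.028 ]
red 1179 rect c [458.8 -27.4] size [55.7 37. ] ang 11.1 z [0.0036 0.0062 0.0079] med [ 0.456  -0.0369]
bluerelay 842 rect c [614.2  -9.1] size [28.1 30.2] ang 70.0 z [0.0307 0.036  0.0373] med [ 0.613  -0.0115]
3.05 [ 0.55503142 -0.31391771  0.24523193] yaw y 82.64011984831656
```

View pics/w1.png

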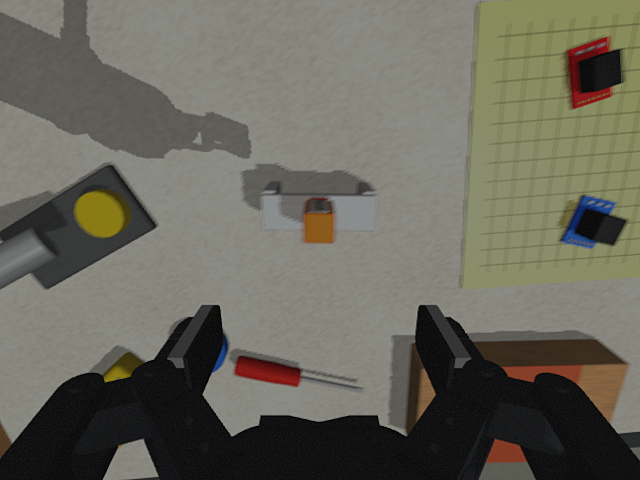

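The wrist view shows the gauge under the tool at about (319,215), its beam across the picture and the scale face towards +x/−x. The path down is clear, so I descend part of the way.

Request:
carry_out(series="0 0 -0.03 0; 0 0 -0.03 0; 0 0 -0.02 0; 0 0 0 0; 0 0 0 0")

```text
time: 3.68
tool_pos: [0.5541, -0.3067, 0.1665]
tcp_rot: [0.199, 3.134, -0.001]
wrist_force: [0.0, 0.2, -0.6]
width: 1.003
grip_force: 0.0
```

```bash
python3 - <<'E'
from h import *
p,P,K,T=cam("wrist"); cv2.imwrite("pics/w2.png",p); P2=P.copy(); P2[300:]=np.nan; analyse(p,P2)
s=bot.read_state(); M=R.from_rotvec(s["tcp_rot"]).as_matrix(); print(s["time"],s["tool_pos"],"yaw y",np.degrees(np.arctan2(M[1,1],M[0,1])))
E
```

```text
griptop 1767 rect c [ 549.7 -305.8] size [25.  25.5] ang 82.0 z [0.1099 0.1118 0.1129] med [ 0.5482 -0.3058]
beam 5802 rect c [ 550.1 -306.3] size [108.2  40.4] ang 82.1 z [0.0554 0.0618 0.0634] med [ 0.5453 -0.3043]
relay few 0
red few 0
bluerelay few 0
3.725 [ 0.55435503 -0.30692746  0.16701301] yaw y 82.74765078742806
```

Request:
carry_out(series="-0.003 0.0005 -0.025 0; 0 0 -0.025 0; 0 0 -0.02 0; 0 0 -0.009 0; 0 0 0 0; 0 0 0 0")

```text
time: 4.47
tool_pos: [0.5511, -0.3065, 0.0873]
tcp_rot: [0.199, 3.134, -0.001]
wrist_force: [1.1, 0.0, -0.5]
width: 0.996
grip_force: 0.0
```

Request:
carry_out(series="0 0 0 0; 0 0 0 0; 0 0 0 0; 0 0 0 0; 0 0 0 0; 0 0 0 0; 0 0 0 0; 0 0 0 0", jaw=-1, grip_force=50)

```text
time: 5.48
tool_pos: [0.5505, -0.306, 0.0866]
tcp_rot: [0.199, 3.135, 0.0]
wrist_force: [-0.7, 2.3, 3.2]
width: 0.296
grip_force: 50.0
```

Request:
carry_out(series="0 0 0.01 0; 0 0 0.03 0; 0 0 0.03 0; 0 0 0.03 0; -0.0045 0.014 0 1; -0.0075 0.0235 0 1.6; -0.0075 0.0235 0 1.6; -0.0075 0.0235 0 1.6; -0.0075 0.0235 0 1.6; -0.0075 0.0235 0 1.6; -0.0075 0.0235 0 1.6; -0.0075 0.0235 0 1.6; -0.0075 0.0235 0 1.6; -0.0075 0.0235 0 1.6; -0.0075 0.0235 0 1.6; -0.0075 0.0235 0 1.6; -0.0035 0.007 0 0.4; 0 0 0 0; 0 0 0 0; 0 0 0 0")

```text
time: 7.98
tool_pos: [0.4601, -0.0271, 0.1863]
tcp_rot: [-0.32, 3.125, -0.0]
wrist_force: [-0.4, 0.5, -3.4]
width: 0.297
grip_force: 49.9
```

```bash
python3 - <<'E'
from h import *
s=bot.read_state(); M=R.from_rotvec(s["tcp_rot"]).as_matrix(); print(s["time"],s["tool_pos"],"yaw y",np.degrees(np.arctan2(M[1,1],M[0,1])),s["wrist_force"])
for n in ["top","scene","wrist"]:
    p,P,K,T=cam(n); cv2.imwrite(f"pics/{n}3.png",p); print(n)
    X,Y,Z=P[...,0],P[...,1],P[...,2]; g=np.hypot(X-.46,Y+.0265)<.09
    rect(P,g&(Z>.13)&(Z<.172),"beam"); rect(P,g&(Z>.022)&(Z<.035),"relay"); 
    h=cv2.cvtColor(p,cv2.COLOR_BGR2HSV).astype(int); H,S=h[...,0],h[...,1]
    rect(P,g&(S>150)&((H<8)|(H>172))&(Z<.02),"red")
a=cv2.imread("pics/scene3.png")[130:300,230:450]; b=cv2.imread("pics/wrist3.png")
cv2.imwrite("pics/c3.png",np.hstack([cv2.resize(a,(400,309)),cv2.resize(b,(400,309))]))
E
```

```text
7.975 [ 0.46013198 -0.02706389  0.18634358] yaw y 101.68852226067455 [-0.4053117   0.47094592 -3.3987897 ]
top
beam few 5
relay few 0
red few 0
scene
beam 814 rect c [464.7 -26.8] size [ 39.6 109. ] ang 11.1 z [0.1366 0.1599 0.1653] med [ 0.4719 -0.0352]
relay 132 rect c [461.9 -25.7] size [33.4 25.6] ang 10.7 z [0.0236 0.0271 0.0293] med [ 0.4633 -0.0261]
red 129 rect c [462.8 -25.2] size [59.1 38. ] ang 10.9 z [0.0026 0.0053 0.0078] med [ 0.4782 -0.0298]
wrist
beam 10939 rect c [458.1 -27.5] size [ 37.9 108.3] ang 11.3 z [0.1446 0.1614 0.1632] med [ 0.4503 -0.0304]
relay 1019 rect c [458.4 -25.6] size [30.1 25.9] ang 11.2 z [0.0265 0.0279 0.0291] med [ 0.4578 -0.0258]
red 1074 rect c [458.2 -25.1] size [55.8 37.8] ang 10.8 z [0.0047 0.0059 0.0071] med [ 0.4454 -0.0269]
```

View pics/c3.png

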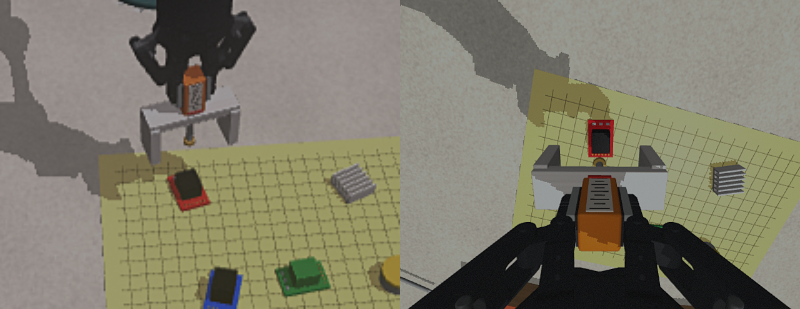

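Left panel: the gauge hangs upright over the red board, with its foot over the relay. Right panel: the legs straddle the board and the yaw matches. I make a small correction and lower.

Request:
carry_out(series="-0.001 0.0012 -0.02 0; 0 0 -0.025 0; 0 0 -0.015 0; 0 0 -0.01 0; 0 0 -0.01 0; 0 0 -0.006 0; 0 0 -0.005 0; 0 0 -0.003 0; 0 0 -0.001 0; 0 0 0 0; 0 0 0 0")

```text
time: 9.5
tool_pos: [0.4591, -0.0253, 0.0916]
tcp_rot: [-0.321, 3.125, -0.0]
wrist_force: [-0.0, -0.6, -1.6]
width: 0.296
grip_force: 50.0
```

Request:
carry_out(series="0 0 -0.001 0; 0 0 -0.0008 0; 0 0 0 0; 0 0 0 0")

```text
time: 10.0
tool_pos: [0.459, -0.0253, 0.0896]
tcp_rot: [-0.321, 3.125, -0.0]
wrist_force: [0.3, 0.0, -1.4]
width: 0.298
grip_force: 50.0
```

Request:
carry_out(series="0 0 -0.0006 0; 0 0 -0.0005 0; 0 0 0 0; 0 0 0 0")

```text
time: 10.5
tool_pos: [0.459, -0.0253, 0.0886]
tcp_rot: [-0.321, 3.125, 0.0]
wrist_force: [0.4, -0.5, 0.2]
width: 0.299
grip_force: 50.2
```

```bash
python3 - <<'E'
from h import *
s=bot.read_state(); print(s["time"],s["tool_pos"],s["wrist_force"],s["torque"])
for n in ["scene","wrist"]:
    p,P,K,T=cam(n); cv2.imwrite(f"pics/{n}4.png",p); print(n)
    X,Y,Z=P[...,0],P[...,1],P[...,2]; g=np.hypot(X-.46,Y+.0265)<.09
    rect(P,g&(Z>.05)&(Z<.072),"beam")
a=cv2.imread("pics/scene4.png")[150:310,240:440]; b=cv2.imread("pics/wrist4.png")
cv2.imwrite("pics/c4.png",np.hstack([cv2.resize(a,(400,320),interpolation=cv2.INTER_CUBIC),cv2.resize(b,(400,320))]))
E
```

```text
10.5 [ 0.45895915 -0.02526256  0.08856928] [ 0.38276247 -0.51956743  0.23558815] [ 0.01689796 -0.04161278  0.00541183]
scene
beam 589 rect c [463.5 -25.3] size [ 39.2 108.1] ang 11.6 z [0.0531 0.0626 0.0661] med [ 0.4705 -0.0343]
wrist
beam 10160 rect c [457.1 -25.8] size [ 38.  108.2] ang 11.4 z [0.0556 0.0638 0.0651] med [ 0.4499 -0.0287]
```

View pics/c4.png

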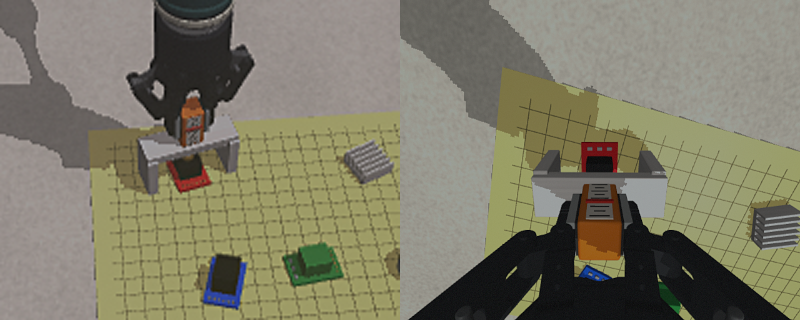

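Both panels show the gauge astride the red board with its legs on the mat, and the force has changed sign, which means contact. I press slightly, release and retreat.

Request:
carry_out(series="0 0 -0.0004 0; 0 0 0 0; 0 0 0 0", grip_force=20)

```text
time: 10.98
tool_pos: [0.4591, -0.0252, 0.0885]
tcp_rot: [-0.321, 3.125, 0.0]
wrist_force: [-1.8, 1.3, 5.3]
width: 0.3
grip_force: 51.1
```

Request:
carry_out(series="0 0 0 0; 0 0 0 0; 0 0 0 0; 0 0 0 0; 0 0 0 0; 0 0 0 0; 0 0 0 0", jaw=1)

```text
time: 11.85
tool_pos: [0.4589, -0.0253, 0.088]
tcp_rot: [-0.321, 3.125, -0.0]
wrist_force: [-0.1, 0.5, -0.1]
width: 0.999
grip_force: 0.0
```

Request:
carry_out(series="0 0 0.01 0; 0 0 0.02 0; 0 0 0.03 0; 0 0 0.04 0; 0 0 0.04 0; 0 0 0.04 0; 0 0 0 0; 0 0 0 0")

```text
time: 12.85
tool_pos: [0.4586, -0.0253, 0.268]
tcp_rot: [-0.321, 3.125, -0.0]
wrist_force: [0.0, -0.6, -0.4]
width: 1.002
grip_force: 0.0
```

```bash
python3 - <<'E'
from h import *
s=bot.read_state(); print(s["time"],s["tool_pos"],s["width"])
for n in ["scene","wrist"]:
    p,P,K,T=cam(n); cv2.imwrite(f"pics/{n}5.png",p); print(n)
    X,Y,Z=P[...,0],P[...,1],P[...,2]; g=np.hypot(X-.46,Y+.0265)<.09
    h=cv2.cvtColor(p,cv2.COLOR_BGR2HSV).astype(int); H,S=h[...,0],h[...,1]
    rect(P,g&(Z>.055)&(Z<.072),"beam"); rect(P,g&(Z>.107)&(Z<.12),"griptop"); rect(P,g&(S>150)&((H<8)|(H>172))&(Z<.02),"red")
    b=np.hypot(X-.615,Y+.008)<.05; rect(P,b&(Z>.029)&(Z<.045),"bluerelay")
a=cv2.imread("pics/scene5.png")[150:310,240:440]; b=cv2.imread("pics/wrist5.png")
cv2.imwrite("pics/c5.png",np.hstack([cv2.resize(a,(400,320),interpolation=cv2.INTER_CUBIC),cv2.resize(b,(400,320))]))
E
```

```text
12.85 [ 0.4585705  -0.02527947  0.26795593] 1.0021754161113803
scene
beam 577 rect c [462.4 -25.3] size [ 39.5 108.4] ang 10.6 z [0.057  0.0629 0.0667] med [ 0.4683 -0.0341]
griptop 132 rect c [462.5 -25.4] size [27.2 24.9] ang 9.6 z [0.1085 0.1129 0.1154] med [ 0.4654 -0.0261]
red 114 rect c [469.8 -23.7] size [44.1 38.4] ang 10.0 z [0.0022 0.0051 0.0082] med [ 0.4799 -0.0273]
bluerelay 173 rect c [617.6  -8.5] size [26.  32.6] ang 70.2 z [0.0317 0.0353 0.0379] med [ 0.6187 -0.0087]
wrist
beam 2983 rect c [458.7 -25.4] size [ 39.8 108. ] ang 11.3 z [0.0584 0.0639 0.0653] med [ 0.4556 -0.0268]
griptop 921 rect c [458.5 -25.2] size [28.3 25.4] ang 11.3 z [0.1105 0.1138 0.115 ] med [ 0.4573 -0.0257]
red 402 rect c [440.6 -28.9] size [19.5 37.9] ang 11.1 z [0.0043 0.0061 0.0075] med [ 0.439  -0.0298]
bluerelay 523 rect c [614.2  -8.3] size [26.4 31.6] ang 70.2 z [0.0311 0.0358 0.037 ] med [ 0.6122 -0.0085]
```

View pics/c5.png

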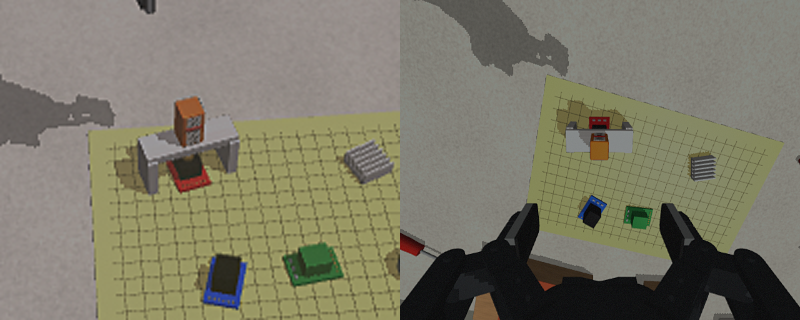

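The gauge stands square on the mat astride the red board, its axis within about 1 mm of the relay centre found earlier. The blue board has not moved and the gripper is clear.

```bash
python3 -c "
from workcell import bot
print(bot.finish_job())"
```

```text
the job is handed in; nothing more can be done
None
```

I set the gauge down upright astride the red board, with its axis about 1 mm from the relay's centre by camera, then released it and handed the job in at about 13 s; the foot's reading was not measured directly, and no verdict came back.

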